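# Meter four axle nuts out of the feed box

### The arm

A 6-joint arm with a two-finger parallel gripper is mounted at the origin on a cart in front of the work surface, level with it; the furniture and walls round the work are solid. World frame = base frame: x ahead of the robot, y to its left, z up, the work surface at z = 0. Lengths are in m, angles in rad, forces in N, time in s.
With the tool pointing down it reaches from about 0.35 to 0.775 m from the base axis. Payload 7.3 kg.
Tool frame: the origin (TCP) lies midway between the tips of the shut fingers; the grasp point (between the pads) lies behind it (hold_point_z is the z of the grasp point in the tool frame, in m); z points along the fingers, y is the line along which they close (so a half turn about z gives the same grasp; the last joint's range is limited). The gripper opens to 92 mm and grips with 3 to 60 N. Pads are 19 mm wide; open, the fingers measure 130 mm over their backs; the gripper's body (75 mm by 190 mm) begins 47 mm behind the grasp point.
Start: joints at [-1.347, 0.342, 1.524, -0, 1.275, -0.146], TCP at [0.19, -0.49, 0.227] pointing down, gripper open.
Joint ranges: [-2.53, 2.53], [-0.77, 2.02], [0.04, 2.7], [-1, 4.14], [0.28, 2.66], [-3.11, 3.11]. Speed limits (rad/s): [2.57, 2.57, 3.14, 3.14, 3.14, 3.14].

### API

Orientations are given as a unit quaternion [x, y, z, w].
In Python, from workcell import * gives the robot as it stands. The module is installed in compiled form; this text tells all that it offers.
- The arm moves only by the shell command python3 -m crank 'ROWS' [OPENING] [FORCE]. ROWS is JSON, a list of rows, each a list of 6 numbers: the shift along the tool's x, y, z scaled (see below), then the turn, a rotation vector about the tool's x, y, z scaled (see below). In form: [[tx, ty, tz, ax, ay, az], ...]. A call has 1 to 20 rows; each row shifts and turns the commanded pose from where the row before left it, along the tool's axes as they then stand; what a row does not reach is not made up. The controller multiplies each number of a shift by 0.2 m and each number of a turn by pi/4 rad. A row lasts 1/12 s, in which the tool goes at most 41.7 mm and 7.16 degrees, less where a joint would pass 70% of its speed; a pose out of reach is approached as far as the arm can. A call with a number of a shift or a turn outside -1 to 1 is refused whole. A call with a gripper value outside its range is refused whole. OPENING is the gripper command: -1 is fully open, 1 is shut, values between are in proportion, set as the call begins (- or left out, the last holds). The fingers move at their own pace and stop on an object; FORCE is the grip in N (left out, the last holds). Time passes only in rows, so rows that do not move let the fingers close. It gives the time, the measured TCP pose, the force, the opening and the grip force at its end, in the units of the state.
- observe(): the state, without advancing time (a new reading comes with each control period).
- read_camera(name): name is "scene" or "top" or "wrist"; returns the picture (400x640x3 uint8, blue, green, red); there is no depth.
- camera_model(name): a dict with "fx", "fy", "cx", "cy" (pixels), "D" ([k1, k2, p1, p2, k3] as OpenCV has them; the pictures are not rectified), "xyz" and "attitude" of the camera in the world; the wrist camera has in their place "tool_from_camera" (4x4, takes a point from camera to tool coordinates, whose origin is the TCP and whose axes are the flange's). Camera axes: x right, y up, looking along -z (the intrinsics and any distortion apply to the point x, -y, -z); pixel columns grow to the right and rows downward; lengths in m; the calibration is good to about 2 mm. A picture is of the moment at which its call begins: read the wrist's pose just before it. camera_model takes no time and is no camera call.
- job_done(): hands the job in; it is judged then, once.
The state is a dict: "clock": time; "joints": joint angles; "qd": joint speeds; "effort": joint torques, N m; "position": TCP position; "tcp_rot": TCP orientation; "wrist_force": force on the tool from outside, world axes, zero at the start; "torque": the same for the moment, N m; "gripper_width": finger opening in m; "grasp_force": force on a finger pad.
Only numpy, scipy, OpenCV 4.12 (cv2) and the standard library are available. Lean on these libraries where they do the work, as an engineer would, in place of code of your own. Each camera call takes 0.05 s, during which the arm holds its last target. There are 200 camera calls.

### The job

Two wheels are to be fitted and need four axle nuts. Stand the white parts tray on the bench under the lip of the feed box's chute, draw the slide gate by its knob just far enough that exactly four of the six nuts slide down into the tray, then push the gate fully shut so that the other two stay in the hopper. Leave the tray standing there with its nuts, and do not disturb the other things on the bench.

Things in the scene. Friction and masses are not known exactly. Their poses are not given: they have to be found in the camera images.
- feed_box: Bench feed box (parts hopper), fixed: two grey cheek plates 273 mm high, 118 mm apart over all, between them an open-topped hopper with a clear upright front, under it a slide gate and a steel chute falling at 45 degrees to the front. Origin: on the bench, centre under the throat. -x is its front (chute side), y runs along the gate, z up. Foot plate 6 mm high, x -36 to +98 mm; hopper x -23 to +86 mm.
- throat (a point): Centre of the hopper's throat at the height of the gate blade's top (158 mm). The throat is 34 mm wide (box x) and 108 mm long (box y); the nuts in the hopper rest here on the blade, their undersides at 158 mm or more.
- chute_lip (a point): Middle of the chute's lower edge, 75 mm in front (-x) of the feed box's origin, 55 mm above the bench; no part of the chute is lower. The chute is 108 mm wide along the box's y, 112 mm over its raised edges, which reach 81 mm in front, 60 mm up. Nuts slide off it, land 10 to 70 mm further to the front and can push a tray some 10 mm forward.
- gate (a joint): Slide gate, in m: 0 fully shut, 0.105 fully open; grows as the blade is drawn out of the right cheek along the box's -y. The blade uncovers the throat from its +y end; the uncovered length is the joint value. It stays where left; moving it takes 3 to 6 N. A nut caught by the blade's edge blocks it on the way back: draw a little further first.
- gate_knob (a point): Grip point of the black knob standing upright on the blade's outer end, the gate's handle: 23 mm in diameter, 171 to 205 mm above the bench, this point on its axis at 190 mm. The blade (46 mm wide, 5 mm thick) has its top at 158 mm. With the gate shut it is 165 mm from the box's origin along the box's -y, 106 mm outside the right cheek; it moves with the gate.
- tray: White plastic parts tray, loose, empty at the start, 110 to 230 g. Outside 206 mm (its x) by 156 mm (its y), 42 mm high; inside 194 x 144 mm; floor 3 mm, walls 3 mm with a rim 6 mm wide and 4 mm high at the top, whose middle lies 100 mm (x) and 75 mm (y) from the centre. Origin: centre of its underside.
- nut_1: Steel hexagon axle nut, one of six alike: 24 mm over flats, 27 mm over corners, 13 mm high, 30 g. Origin: centre of its underside. At the start three lie flat in a row on the gate blade along the throat, three on top of them. Nuts slide, they do not roll: one drops when the blade is drawn from under its middle, with the nut on top of it; drawing the gate drags the row against the right cheek.
- nut_2: Steel hexagon axle nut, one of six alike: 24 mm over flats, 27 mm over corners, 13 mm high, 30 g. Origin: centre of its underside. At the start three lie flat in a row on the gate blade along the throat, three on top of them. Nuts slide, they do not roll: one drops when the blade is drawn from under its middle, with the nut on top of it; drawing the gate drags the row against the right cheek.
- nut_3: Steel hexagon axle nut, one of six alike: 24 mm over flats, 27 mm over corners, 13 mm high, 30 g. Origin: centre of its underside. At the start three lie flat in a row on the gate blade along the throat, three on top of them. Nuts slide, they do not roll: one drops when the blade is drawn from under its middle, with the nut on top of it; drawing the gate drags the row against the right cheek.
- nut_4: Steel hexagon axle nut, one of six alike: 24 mm over flats, 27 mm over corners, 13 mm high, 30 g. Origin: centre of its underside. At the start three lie flat in a row on the gate blade along the throat, three on top of them. Nuts slide, they do not roll: one drops when the blade is drawn from under its middle, with the nut on top of it; drawing the gate drags the row against the right cheek.
- nut_5: Steel hexagon axle nut, one of six alike: 24 mm over flats, 27 mm over corners, 13 mm high, 30 g. Origin: centre of its underside. At the start three lie flat in a row on the gate blade along the throat, three on top of them. Nuts slide, they do not roll: one drops when the blade is drawn from under its middle, with the nut on top of it; drawing the gate drags the row against the right cheek.
- nut_6: Steel hexagon axle nut, one of six alike: 24 mm over flats, 27 mm over corners, 13 mm high, 30 g. Origin: centre of its underside. At the start three lie flat in a row on the gate blade along the throat, three on top of them. Nuts slide, they do not roll: one drops when the blade is drawn from under its middle, with the nut on top of it; drawing the gate drags the row against the right cheek.
- side_cutters: Bystander, loose on the bench: side cutters with yellow handles, 141 mm. Origin: centre of its underside.
- thread_lock: Bystander, loose on the bench: red bottle of thread lock with a white cap, 32 mm across, 85 mm high. Origin: centre of its underside.
- plug_housing_b: Bystander, loose on the bench: small black cable plug with a grey nose, 38 x 20 mm, 16 mm high. Origin: centre of its underside.

How it is judged:
By the outcome, as a careful person would: the job done as asked, in the order asked, and still so for the second after the job is handed in, with the robot touching nothing.
It also fails if it takes over 69 s, if anything falls off the work surface, if the arm or the gripper's body presses on something with over 40 N, if the wrist force passes 120 N, or if a joint passes its speed limit or range.

## Working session

There is one attempt and no reset: what is moved stays moved. The work goes in short steps, Python scripts to look and compute and a shell command to move; the robot and the scene stay as the last step left them, time stands still between calls to the robot, and variables do not carry over. Pictures are saved under pics/ and viewed, at most 10 in all, crops included, and the job is handed in when it is done.

```bash
mkdir -p pics; python3 - <<'E'
from workcell import *
import cv2, json
s=observe();print({k:s[k] for k in s})
for n in("scene","top","wrist"):
    m=camera_model(n);print(n,m)
    cv2.imwrite(f"pics/{n}0.png",read_camera(n))
E
ls
```

```text
{'clock': 0.0, 'joints': array([-1.34697651e+00,  3.42714541e-01,  1.52500840e+00, -1.77054788e-05,
        1.27540143e+00, -1.46001403e-01]), 'qd': array([ 9.95634838e-04,  6.81645056e-05, -8.11103535e-04,  3.87617510e-04,
       -8.26111250e-04,  3.86647968e-04]), 'effort': array([-1.18080094e-03, -4.31246817e+01, -2.44216669e+01,  7.16469996e-02,
        5.60376188e-02, -1.21713188e-04]), 'position': array([ 0.18968467, -0.48910062,  0.22605222]), 'tcp_rot': array([ 9.82951926e-01,  1.83861154e-01, -3.82523494e-05, -7.64949522e-04]), 'wrist_force': array([-0.40306959, -0.43437887, -0.51425331]), 'torque': array([0.03330539, 0.01917519, 0.01963241]), 'grasp_force': 0.0, 'gripper_width': 0.09178176297528055}
scene {'fx': 403.4153390008821, 'fy': 403.4153390008821, 'cx': 318.0456917531675, 'cy': 203.85752126413715, 'D': array([-0.10492283,  0.        ,  0.        ,  0.        ,  0.        ]), 'xyz': array([0.09769194, 0.31836455, 0.83970955]), 'attitude': array([-0.12414069,  0.3608779 ,  0.86637097, -0.32211423])}
top {'fx': 505.68893556743177, 'fy': 505.68893556743177, 'cx': 322.58329210090204, 'cy': 203.08165890061656, 'D': array([-0.1017784,  0.       ,  0.       ,  0.       ,  0.       ]), 'xyz': array([ 0.42235769, -0.22503266,  1.38932532]), 'attitude': array([-0.03212752,  0.0231874 ,  0.7170709 , -0.69587318])}
wrist {'fx': 299.7189938582464, 'fy': 299.7189938582464, 'cx': 316.3963831737492, 'cy': 198.69885524675826, 'D': array([-0.05724715,  0.        ,  0.        ,  0.        ,  0.        ]), 'tool_from_camera': array([[ 1.14185298e-03,  9.56587752e-01,  2.91442222e-01,
         7.80762175e-02],
       [ 9.99999134e-01, -9.01609594e-04, -9.58623277e-04,
         3.75962080e-04],
       [-6.54240182e-04,  2.91443065e-01, -9.56587953e-01,
        -1.57604854e-01],
       [ 0.00000000e+00,  0.00000000e+00,  0.00000000e+00,
         1.00000000e+00]])}
pics
```

View pics/top0.png

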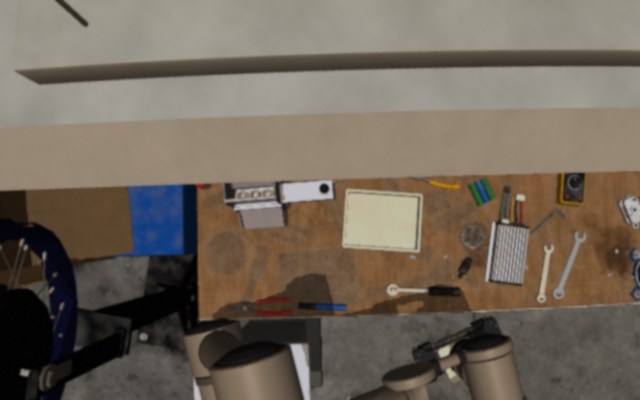

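View pics/scene0.png

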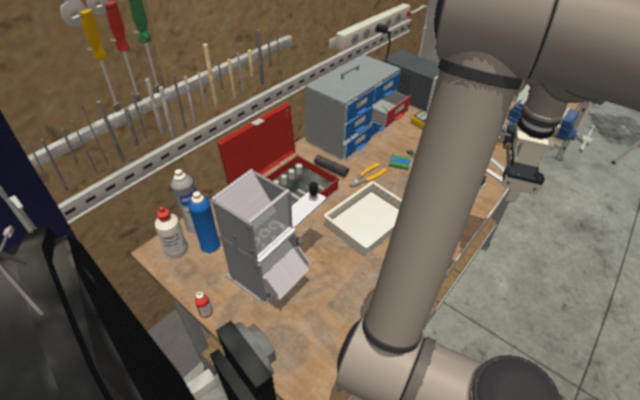

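The top view shows the feed box at (260,205) with its chute toward the robot, the knob at (322,189) and the tray at (382,221). The side cutters are at (440,184). In the scene view the thread lock is at (203,304), to the left of the box. Next I'll measure.

```bash
cat > h.py <<'E'
from workcell import *
import cv2, numpy as np
from scipy.spatial.transform import Rotation as R
def cam(n,s=None):
    m=camera_model(n);K=np.array([[m["fx"],0,m["cx"]],[0,m["fy"],m["cy"]],[0,0,1]])
    if n=="wrist":
        s=s or observe();T=np.eye(4);T[:3,:3]=R.from_quat(s["tcp_rot"]).as_matrix();T[:3,3]=s["position"]
        T=T@m["tool_from_camera"];return K,m["D"],T[:3,:3],T[:3,3]
    return K,m["D"],R.from_quat(m["attitude"]).as_matrix(),m["xyz"]
def ray(c,px):
    K,D,Rm,t=c;p=cv2.undistortPoints(np.float64(px).reshape(-1,1,2),K,D).reshape(-1,2)
    return np.c_[p[:,0],-p[:,1],-np.ones(len(p))]@Rm.T
def plane(c,px,z):
    d=ray(c,px);t=c[3];return t+d*((z-t[2])/d[:,2])[:,None]
def tri(c1,p1,c2,p2):
    A=np.zeros((3,3));b=np.zeros(3)
    for c,p in((c1,p1),(c2,p2)):
        d=ray(c,[p])[0];d/=np.linalg.norm(d);M=np.eye(3)-np.outer(d,d);A+=M;b+=M@c[3]
    return np.linalg.solve(A,b)
E
python3 - <<'E'
from h import *
im=cv2.imread("pics/top0.png")
cv2.imwrite("pics/topc.png",cv2.resize(im[165:325,195:395],None,fx=4,fy=3.75,interpolation=cv2.INTER_CUBIC))
sc=cv2.imread("pics/scene0.png")
cv2.imwrite("pics/scc.png",cv2.resize(sc[160:310,200:400],None,fx=4,fy=4,interpolation=cv2.INTER_CUBIC))
c=cam("top")
hsv=cv2.cvtColor(im,cv2.COLOR_BGR2HSV);print(hsv[221,382],hsv[189,322])
m=((hsv[...,1]<75)&(hsv[...,2]>150)).astype(np.uint8);m[:,:338]=0;m[:,426:]=0;m[:184]=0;m[258:]=0
m=cv2.morphologyEx(m,cv2.MORPH_CLOSE,np.ones((5,5)))
cn=max(cv2.findContours(m,0,2)[0],key=cv2.contourArea)
r=cv2.minAreaRect(cn);b=cv2.boxPoints(r);print(r);P=plane(c,b,.042);print(P.round(3),P.mean(0),[np.linalg.norm(P[i]-P[i-1]) for i in range(4)])
e=P[1]-P[0],P[2]-P[1]; [print(np.degrees(np.arctan2(v[1],v[0])),np.linalg.norm(v)) for v in e]
E
```

```text
[ 25  44 192] [20 33 23]
((382.3372802734375, 220.10946655273438), (77.60875701904297, 59.066593170166016), 3.945185899734497)
[[ 0.41  -0.257  0.042]
 [ 0.567 -0.273  0.042]
 [ 0.546 -0.48   0.042]
 [ 0.389 -0.462  0.042]] [ 0.47815393 -0.36764624  0.042     ] [np.float64(0.20637253747135137), np.float64(0.1577053494936298), np.float64(0.20810786700819747), np.float64(0.15785118537479548)]
-5.800465678736734 0.1577053494936298
-95.69611538972926 0.20810786700819747
```

View pics/topc.png

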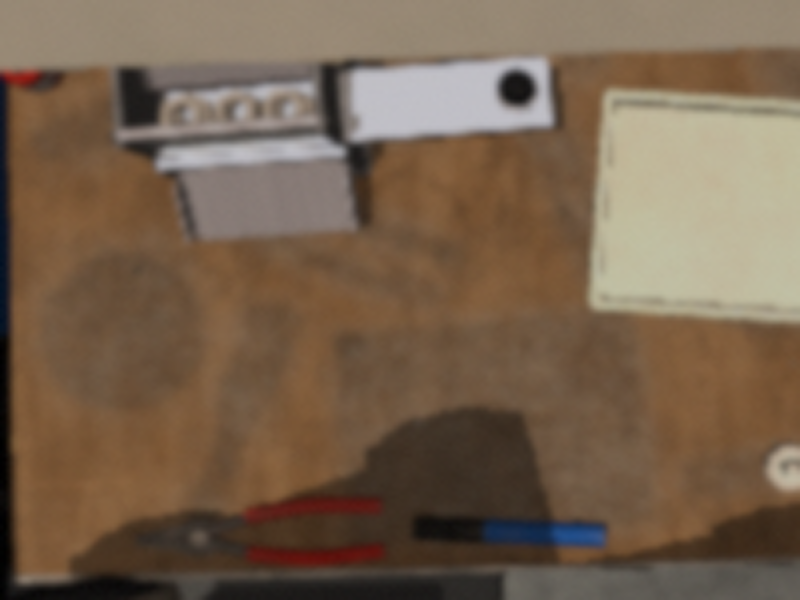

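View pics/scc.png

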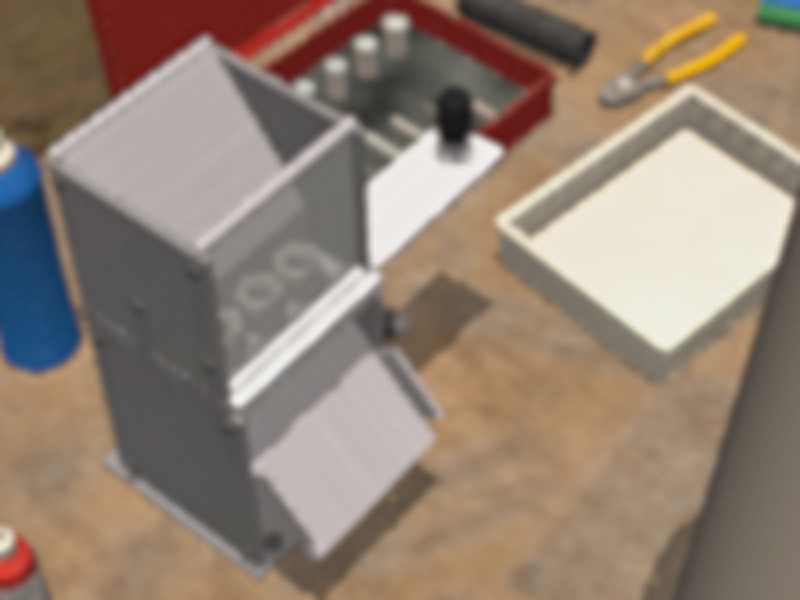

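The crop shows the chute lip corners at about (243,229) and (284.5,226), and the knob top at about (324,188.5). In the scene crop the red toolbox sits behind the knob.

```bash
python3 - <<'E'
from h import *
t,s=cam("top"),cam("scene")
T=lambda x,y:(195+(x-1.5)/4,165+(y-1.4)/3.75)
S=lambda x,y:(200+(x-1.5)/4,160+(y-1.5)/4)
def p(n,v):print(n,np.round(v,4).tolist())
p("knob z.205",plane(t,[T(517,88)],.205)); p("knob tri",tri(t,T(517,88),s,S(455,95)))
p("lip z.055",plane(t,[T(193,241),T(358,229)],.055)); p("lip scene",plane(s,[S(315,556),S(433,436)],.055))
p("blade end",plane(t,[T(547,57),T(555,127)],.158))
p("cheek tops front",plane(t,[T(118,138),T(323,122)],.273));p("scene",plane(s,[S(203,250),S(357,123),S(52,152),S(208,38)],.273))
p("toolbox front rim z.08/.05/.0?",[plane(s,[S(552,78)],z)[0] for z in(.04,.06,.08)])
p("toolbox front corner bottom",plane(s,[S(548,110)],0))
p("lid near corner (scene 293,107 top;(297,150) bottom)",[plane(s,[(293,107)],z)[0] for z in(.15,.2,.25)])
p("thread lock",plane(s,[(202,294)],.085)); p("cutters",plane(s,[S(610,98),S(745,38),S(715,15)],.01))
p("wall edge",plane(t,[(300,180)],0))
p("pliers/pen near front",plane(t,[T(250,505),T(600,525),T(780,465)],.01))
E
```

```text
knob z.205 [[0.5507, -0.2155, 0.205]]
knob tri [0.5511, -0.2153, 0.2039]
lip z.055 [[0.4651, 0.0034, 0.055], [0.4704, -0.1063, 0.055]]
lip scene [[0.4664, 0.0005, 0.055], [0.471, -0.1045, 0.055]]
blade end [[0.5756, -0.2341, 0.158], [0.5296, -0.2376, 0.158]]
cheek tops front [[0.5205, 0.0071, 0.273], [0.5265, -0.1078, 0.273]]
scene [[0.5202, 0.0043, 0.273], [0.5257, -0.1079, 0.273], [0.6265, 0.0092, 0.273], [0.6324, -0.1034, 0.273]]
toolbox front rim z.08/.05/.0? [[0.6264, -0.415, 0.04], [0.6131, -0.3966, 0.06], [0.5999, -0.3783, 0.08]]
toolbox front corner bottom [[0.6321, -0.4206, 0.0]]
lid near corner (scene 293,107 top;(297,150) bottom) [[0.8757, -0.4917, 0.15], [0.8193, -0.4329, 0.2], [0.7629, -0.3742, 0.25]]
thread lock [[0.5846, 0.1148, 0.085]]
cutters [[0.5986, -0.4539, 0.01], [0.5603, -0.5832, 0.01], [0.5948, -0.5911, 0.01]]
wall edge [[0.5975, -0.1484, 0.0]]
pliers/pen near front [[0.2742, -0.0238, 0.01], [0.2537, -0.2606, 0.01], [0.2929, -0.3838, 0.01]]
```

```bash
cat >> h.py <<'E'
def go(x,y,tcpz,deg):
    "turn first (az total), then shift in target tool axes, all in command units"
    s=observe();M=R.from_quat(s["tcp_rot"]).as_matrix();a=np.degrees(np.arctan2(M[1,0],M[0,0]))
    az=(a-deg+180)%360-180
    T=R.from_euler("z",deg,degrees=True).as_matrix()@np.diag([1,-1,-1])
    rv=R.from_matrix(M.T@T).as_rotvec()
    d=T.T@(np.array([x,y,tcpz])-s["position"])
    print("clock",round(s["clock"],2),"turn",(rv/(np.pi/4)).round(3),"min rows",abs(az)/7.16,"shift",(d/.2).round(3),"min rows",np.linalg.norm(d)/.0417)
E
python3 - <<'E'
import workcell;print([k for k in dir(workcell) if k[0]!='_'])
from h import *
print(globals().get("hold_point_z"))
print({k:v for k,v in observe().items() if 'hold' in k}, camera_model("wrist").get("hold_point_z"))
go(.428,-.4635,.10,-5.75)
E
```

```text
['IKError', 'camera_model', 'hold_point_z', 'job_done', 'observe', 'read_camera']
-0.0188
{} None
clock 0.15 turn [-0.001  0.     0.599] min rows 3.7622536468565677 shift [ 1.173 -0.247  0.631] min rows 6.4959141633157245
```

```bash
python3 -m crank '[[0,0,0,0,0,0.15],[0,0,0,0,0,0.15],[0,0,0,0,0,0.15],[0,0,0,0,0,0.15],[0.147,-0.031,0.079,0,0,0],[0.147,-0.031,0.079,0,0,0],[0.147,-0.031,0.079,0,0,0],[0.147,-0.031,0.079,0,0,0],[0.147,-0.031,0.079,0,0,0],[0.147,-0.031,0.079,0,0,0],[0.147,-0.031,0.079,0,0,0],[0.147,-0.031,0.079,0,0,0],[0,0,0,0,0,0],[0,0,0,0,0,0]]' -1
python3 - <<'E'
from h import *
s=observe();im=read_camera("wrist");cv2.imwrite("pics/w1.png",im);go(.428,-.4635,.018,-5.75)
E
```

```text
clock: 1.32
position: [0.4295, -0.4626, 0.0985]
tcp_rot: [0.999, -0.049, -0.001, -0.001]
wrist_force: [-0.7, 0.6, 0.8]
gripper_width: 0.0914
grasp_force: 0.0
clock 1.37 turn [-0.001  0.002  0.   ] min rows 0.0015739419606797503 shift [-0.003  0.     0.408] min rows 1.9578175712966583
```

View pics/w1.png

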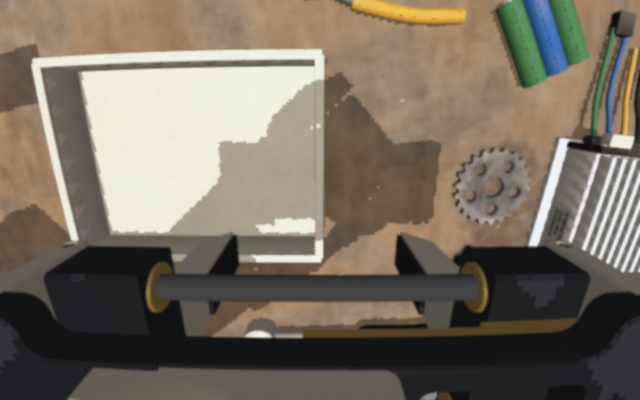

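The wrist view shows the tray's right wall at column 320, midway between the fingers, with its front corner at (321,259). I'll check that corner numerically.

```bash
python3 - <<'E'
from h import *
c=cam("wrist");print(plane(c,[(323,261),(322,50),(33,60)],.042).round(4)); print(observe()["position"])
E
python3 -m crank '[[0,0,0.1,0,0,0],[0,0,0.1,0,0,0],[0,0,0.1,0,0,0],[0,0,0.1,0,0,0],[0,0,0,0,0,0]]' -1
```

```text
[[ 0.3887 -0.4658  0.042 ]
 [ 0.5431 -0.4795  0.042 ]
 [ 0.5625 -0.2774  0.042 ]]
[ 0.42867349 -0.46352507  0.09963821]
clock: 1.78
position: [0.426, -0.4629, 0.0175]
tcp_rot: [0.999, -0.052, -0.002, -0.002]
wrist_force: [-0.8, 0.9, -0.2]
gripper_width: 0.0919
grasp_force: 0.0
```

```bash
python3 -m crank '[[0,0,0,0,0,0],[0,0,0,0,0,0],[0,0,0,0,0,0],[0,0,0,0,0,0],[0,0,0,0,0,0],[0,0,0,0,0,0],[0,0,0,0,0,0],[0,0,0,0,0,0],[0,0,0,0,0,0],[0,0,0,0,0,0]]' 1 40
python3 -m crank '[[0,0,-0.015,0,0,0],[0,0,-0.015,0,0,0],[0,0,0,0,0,0]]'
python3 - <<'E'
from h import *
s=observe();c=cam("wrist");print(s["clock"],s["position"]);cv2.imwrite("pics/w2.png",read_camera("wrist"))
ox,oy,yaw=.543,-.0495,2.8
X=np.array([np.cos(np.radians(yaw)),np.sin(np.radians(yaw))]);Y=np.array([-X[1],X[0]])
# rigid: tray centre now
C=np.array([.478,-.3675]); 
tgt=np.array([ox,oy])-.128*X
g=tgt-.100*Y-.040*X; print("grip target",g,"tray target",tgt)
go(*g,s["position"][2],yaw)
E
```

```text
clock: 2.62
position: [0.4288, -0.464, 0.0203]
tcp_rot: [0.999, -0.051, -0.0, 0.0]
wrist_force: [0.6, -0.0, 0.3]
gripper_width: 0.0298
grasp_force: 0.0
clock: 2.87
position: [0.4291, -0.4644, 0.0272]
tcp_rot: [0.999, -0.051, 0.0, 0.001]
wrist_force: [0.5, 0.0, -0.0]
gripper_width: 0.0098
grasp_force: 0.0
2.8667 [ 0.42909756 -0.46441806  0.02716958]
grip target [ 0.38008555 -0.15758738] tray target [ 0.41515281 -0.05575277]
clock 2.92 turn [ 0.001 -0.001 -0.191] min rows 1.2029109694930709 shift [-1.700e-01 -1.544e+00 -1.000e-03] min rows 7.44954600051784
```

View pics/w2.png

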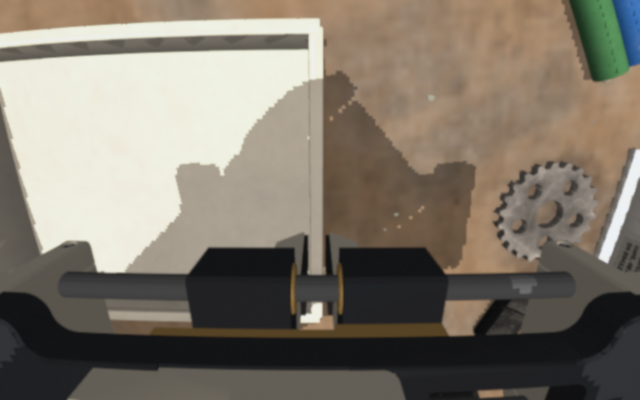

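The fingers are still closing on the wall, with the tray still flat. I'll lower again, finish the grip, then lift.

```bash
python3 -m crank '[[0,0,0.03,0,0,0],[0,0,0,0,0,0],[0,0,0,0,0,0],[0,0,0,0,0,0],[0,0,0,0,0,0],[0,0,0,0,0,0]]' 1 40
python3 -m crank '[[0,0,-0.02,0,0,0],[0,0,-0.02,0,0,0],[0,0,0,0,0,0],[0,0,0,0,0,0]]'
python3 - <<'E'
from h import *
s=observe();cv2.imwrite("pics/w3.png",read_camera("wrist"))
go(.38,-.1576,s["position"][2],2.8)
E
```

```text
clock: 3.42
position: [0.4296, -0.4649, 0.0255]
tcp_rot: [0.999, -0.051, 0.001, 0.002]
wrist_force: [-6.0, 7.9, 30.9]
gripper_width: 0.0056
grasp_force: 40.1
clock: 3.75
position: [0.4287, -0.464, 0.028]
tcp_rot: [0.999, -0.051, -0.0, -0.0]
wrist_force: [0.4, -0.4, -1.9]
gripper_width: 0.0056
grasp_force: 40.0
clock 3.8 turn [-0.001  0.001 -0.191] min rows 1.2029948254055705 shift [-0.168 -1.541 -0.002] min rows 7.435781638719007
```

View pics/w3.png

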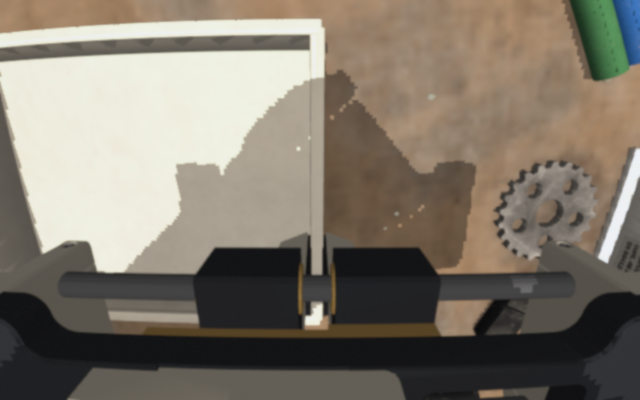

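The wall is gripped between the pads at 5.6 mm and the tray is lifted about 2.5 mm. Now I'll carry it over: forward and turn first, then left.

```bash
python3 -m crank '[[-0.06,0,0,0,0,-0.064],[-0.06,0,0,0,0,-0.064],[-0.06,0,0,0,0,-0.064],[0,-0.05,0,0,0,0],[0,-0.12,0,0,0,0],[0,-0.12,0,0,0,0],[0,-0.12,0,0,0,0],[0,-0.12,0,0,0,0],[0,-0.12,0,0,0,0],[0,-0.12,0,0,0,0],[0,-0.12,0,0,0,0],[0,-0.12,0,0,0,0],[0,-0.12,0,0,0,0],[0,-0.12,0,0,0,0],[0,-0.05,0,0,0,0],[0,0,0,0,0,0]]'
python3 - <<'E'
from h import *
im=read_camera("wrist");c=cam("wrist");t=read_camera("top")
cv2.imwrite("pics/w4.png",np.hstack([cv2.resize(im,(400,250)),cv2.resize(t[170:295,195:395],(400,250))]))
cv2.imwrite("pics/t4.png",t)
go(.38,-.1576,.024,2.8)
E
```

```text
clock: 5.13
position: [0.3795, -0.2001, 0.028]
tcp_rot: [1.0, 0.026, -0.001, -0.001]
wrist_force: [-0.3, 0.4, -1.3]
gripper_width: 0.0055
grasp_force: 40.0
clock 5.23 turn [ 0.001 -0.001  0.001] min rows 0.008937896085241995 shift [ 0.008 -0.227  0.022] min rows 1.0925003887499871
```

View pics/w4.png

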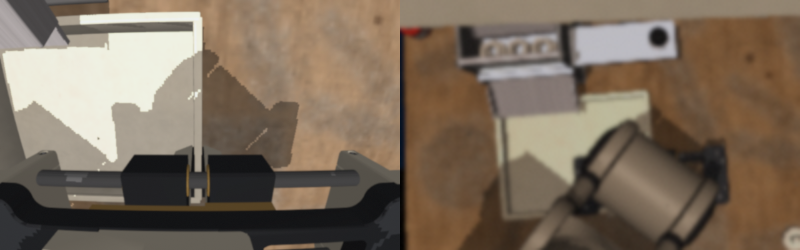

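The tray is under the chute and needs about 45 mm more to the left. I'll finish the move, lower and release.

```bash
python3 -m crank '[[0.004,-0.06,0,0,0,0],[0.004,-0.06,0,0,0,0],[0,-0.06,0,0,0,0],[0,-0.047,0,0,0,0],[0,0,0,0,0,0],[0,0,0.01,0,0,0],[0,0,0.005,0,0,0],[0,0,0,0,0,0]]'
python3 -m crank '[[0,0,0,0,0,0],[0,0,0,0,0,0],[0,0,0,0,0,0],[0,0,0,0,0,0],[0,0,0,0,0,0],[0,0,0,0,0,0],[0,0,0,0,0,0]]' -1 
python3 -m crank '[[0,0,-0.1,0,0,0],[0,0.02,-0.1,0,0,0],[0,0.05,-0.1,0,0,0],[0,0.05,-0.1,0,0,0],[0,0.1,-0.1,0,0,0],[0,0.1,-0.1,0,0,0],[0,0.1,-0.1,0,0,0],[0,0.1,-0.1,0,0,0],[0,0.1,-0.1,0,0,0],[0,0.1,-0.1,0,0,0],[0,0.1,-0.1,0,0,0],[0,0,-0.1,0,0,0]]'
python3 - <<'E'
from h import *
t=read_camera("top");cv2.imwrite("pics/t5.png",t);cv2.imwrite("pics/t5c.png",cv2.resize(t[165:315,195:395],(800,600),interpolation=cv2.INTER_CUBIC))
go(.551,-.2155,.171+.08,-87.2)
print(observe()["joints"])
E
```

```text
clock: 5.9
position: [0.3797, -0.1572, 0.0257]
tcp_rot: [1.0, 0.025, 0.0, 0.0]
wrist_force: [-1.4, 3.8, 6.6]
gripper_width: 0.0059
grasp_force: 40.0
clock: 6.48
position: [0.3794, -0.1571, 0.0253]
tcp_rot: [1.0, 0.025, -0.0, 0.0]
wrist_force: [0.6, -0.2, -0.1]
gripper_width: 0.0478
grasp_force: 0.0
clock: 7.48
position: [0.3873, -0.3238, 0.266]
tcp_rot: [1.0, 0.024, -0.0, 0.001]
wrist_force: [-0.7, -0.9, -0.2]
gripper_width: 0.0918
grasp_force: 0.0
clock 7.53 turn [ 1.000e-03 -9.000e-03  1.998e+00] min rows 12.559115839684146 shift [-0.5   -0.839  0.095] min rows 4.705133242768482
[-8.46209725e-01  2.70583376e-01  1.50478686e+00 -2.81155079e-04
  1.35953960e+00  6.77125309e-01]
```

View pics/t5c.png

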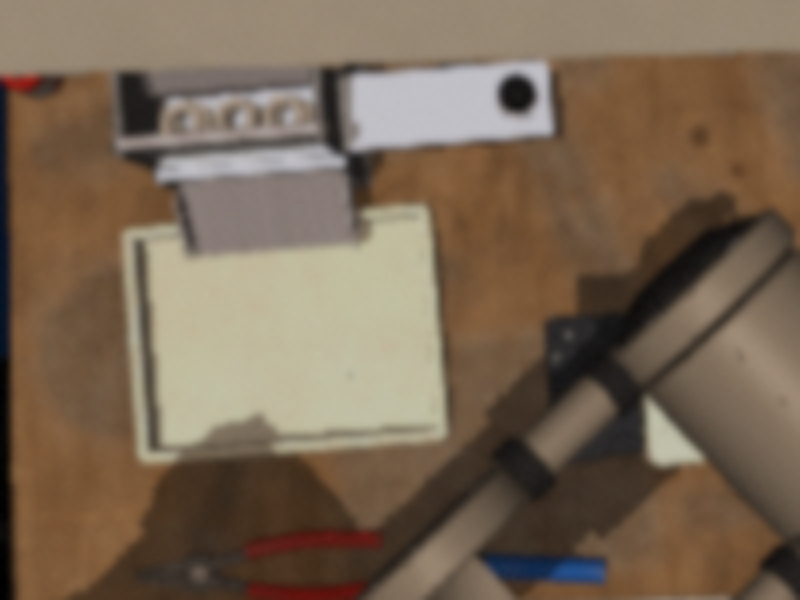

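The tray stands square under the chute, and its rear rim is hidden beneath the lip. Next is the knob.

```bash
python3 -m crank '[[0,0,0,0,0,0.143],[0,0,0,0,0,0.143],[0,0,0,0,0,0.143],[0,0,0,0,0,0.143],[0,0,0,0,0,0.143],[0,0,0,0,0,0.143],[0,0,0,0,0,0.143],[0,0,0,0,0,0.143],[0,0,0,0,0,0.143],[0,0,0,0,0,0.143],[0,0,0,0,0,0.143],[0,0,0,0,0,0.143],[0,0,0,0,0,0.143],[0,0,0,0,0,0.139]]' -1
python3 -m crank '[[-0.05,-0.084,0.009,0,0,0],[-0.05,-0.084,0.009,0,0,0],[-0.05,-0.084,0.009,0,0,0],[-0.05,-0.084,0.009,0,0,0],[-0.05,-0.084,0.009,0,0,0],[-0.05,-0.084,0.009,0,0,0],[-0.05,-0.084,0.009,0,0,0],[-0.05,-0.084,0.009,0,0,0],[-0.05,-0.084,0.009,0,0,0],[-0.05,-0.084,0.009,0,0,0],[0,0,0,0,0,0],[0,0,0,0,0,0]]'
python3 - <<'E'
from h import *
go(.551,-.2155,.171,-87.2);print(observe()["joints"])
t=read_camera("top");cv2.imwrite("pics/t6.png",t)
s=observe();w=read_camera("wrist");cv2.imwrite("pics/w6.png",w)
E
```

```text
clock: 8.7
position: [0.3874, -0.3205, 0.265]
tcp_rot: [0.723, -0.691, -0.0, -0.0]
wrist_force: [-0.5, 0.2, 1.0]
gripper_width: 0.0914
grasp_force: 0.0
clock: 9.7
position: [0.5503, -0.2116, 0.2466]
tcp_rot: [0.726, -0.688, -0.001, 0.0]
wrist_force: [-0.7, 0.1, -0.0]
gripper_width: 0.0919
grasp_force: 0.0
clock 9.7 turn [0.002 0.001 0.005] min rows 0.030908851178011072 shift [ 0.02  -0.003  0.378] min rows 1.8148492873360615
[-4.96922127e-01  4.49654548e-01  1.30228361e+00 -2.55214141e-04
  1.39091642e+00  2.59198432e+00]
```

View pics/w6.png

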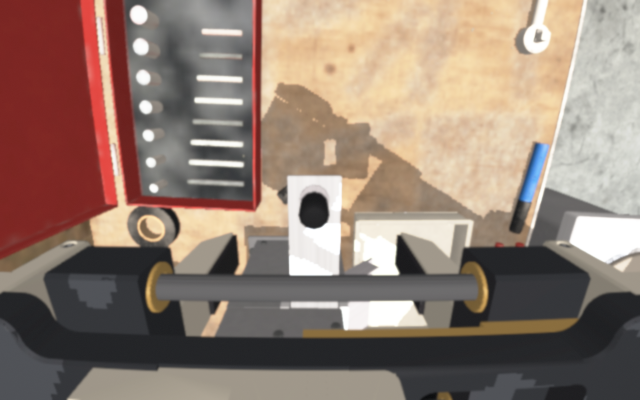

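The wrist view shows the knob top at about (313,205), between the fingers. I'll check the offset from that.

```bash
python3 - <<'E'
from h import *
c=cam("wrist");w=cv2.imread("pics/w6.png");m=(w.max(2)<60).astype(np.uint8);m[:,:298]=0;m[:,332:]=0;m[:188]=0;m[232:]=0
n,l,st,ce=cv2.connectedComponentsWithStats(m);i=1+np.argmax(st[1:,4]);print(st[i],ce[i])
x,y,ww,h,_=st[i]
print(plane(c,[(x+ww/2,y+h-15)],.205),plane(c,[ce[i]],.2),observe()["position"])
E
```

```text
[300 193  28  35 765] [313.5869281  210.12810458]
[[ 0.55086784 -0.22090345  0.205     ]] [[ 0.55122398 -0.22129901  0.2       ]] [ 0.54958967 -0.21259675  0.24711325]
```

```bash
python3 -m crank '[[0.022,-0.007,0,0,0,0],[0,0,0.09,0,0,0],[0,0,0.09,0,0,0],[0,0,0.09,0,0,0],[0,0,0.09,0,0,0],[0,0,0,0,0,0]]' -1
python3 -m crank '[[0,0,0,0,0,0],[0,0,0,0,0,0],[0,0,0,0,0,0],[0,0,0,0,0,0],[0,0,0,0,0,0],[0,0,0,0,0,0],[0,0,0,0,0,0],[0,0,0,0,0,0],[0,0,0,0,0,0],[0,0,0,0,0,0],[0,0,0,0,0,0],[0,0,0,0,0,0],[0,0,0,0,0,0],[0,0,0,0,0,0]]' 1 30
```

```text
clock: 10.3
position: [0.5496, -0.2168, 0.172]
tcp_rot: [0.724, -0.689, -0.003, 0.001]
wrist_force: [-1.4, -0.5, -0.5]
gripper_width: 0.092
grasp_force: 0.0
clock: 11.47
position: [0.5521, -0.2167, 0.1753]
tcp_rot: [0.725, -0.689, 0.0, -0.0]
wrist_force: [2.5, 0.9, -0.8]
gripper_width: 0.0222
grasp_force: 30.0
```

Gripped. I'll draw the gate along tool x in stages.

```bash
python3 -m crank '[[0.02,0,0,0,0,0],[0.03,0,0,0,0,0],[0.03,0,0,0,0,0],[0.03,0,0,0,0,0],[0.03,0,0,0,0,0],[0.03,0,0,0,0,0],[0.03,0,0,0,0,0],[0.03,0,0,0,0,0],[0.03,0,0,0,0,0],[0.03,0,0,0,0,0],[0.01,0,0,0,0,0],[0,0,0,0,0,0],[0,0,0,0,0,0]]'
python3 -m crank '[[0.02,0,0,0,0,0],[0.02,0,0,0,0,0],[0.02,0,0,0,0,0],[0.02,0,0,0,0,0],[0.02,0,0,0,0,0],[0,0,0,0,0,0],[0,0,0,0,0,0],[0,0,0,0,0,0],[0,0,0,0,0,0],[0,0,0,0,0,0],[0,0,0,0,0,0]]'
python3 - <<'E'
from h import *
t=read_camera("top");s=read_camera("scene");cv2.imwrite("pics/t7.png",t);cv2.imwrite("pics/s7.png",s)
a=cv2.resize(t[175:295,215:315],(500,600),interpolation=cv2.INTER_CUBIC);b=cv2.resize(s[165:325,215:295],(300,600),interpolation=cv2.INTER_CUBIC)
cv2.imwrite("pics/c7.png",np.hstack([a,b]))
E
```

```text
clock: 12.55
position: [0.5551, -0.2779, 0.1753]
tcp_rot: [0.725, -0.689, 0.001, 0.0]
wrist_force: [5.6, -2.5, -2.3]
gripper_width: 0.0221
grasp_force: 30.0
clock: 13.47
position: [0.556, -0.297, 0.1753]
tcp_rot: [0.725, -0.689, 0.001, 0.0]
wrist_force: [4.5, -1.3, -2.1]
gripper_width: 0.022
grasp_force: 30.0
```

View pics/c7.png

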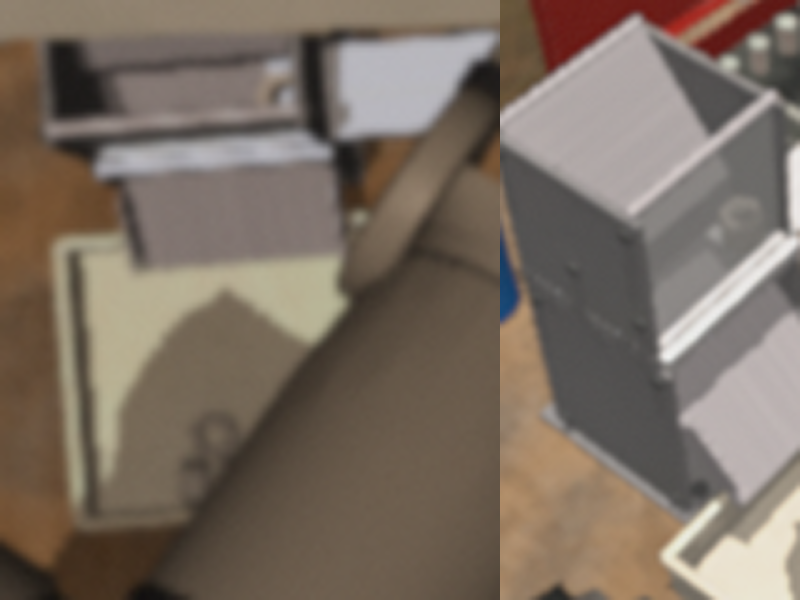

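After 80 mm only the right-hand column is left in the hopper. Two nuts show in the tray, the other two probably lie under the arm, and the chute is clear. Now I'll push the gate shut.

```bash
python3 -m crank '[[-0.02,0,0,0,0,0],[-0.03,0,0,0,0,0],[-0.03,0,0,0,0,0],[-0.03,0,0,0,0,0],[-0.03,0,0,0,0,0],[-0.03,0,0,0,0,0],[-0.03,0,0,0,0,0],[-0.03,0,0,0,0,0],[-0.03,0,0,0,0,0],[-0.03,0,0,0,0,0],[-0.03,0,0,0,0,0],[-0.03,0,0,0,0,0],[-0.03,0,0,0,0,0],[-0.02,0,0,0,0,0],[0,0,0,0,0,0]]'
python3 -m crank '[[-0.01,0,0,0,0,0],[-0.01,0,0,0,0,0],[0,0,0,0,0,0],[0,0,0,0,0,0]]'
```

```text
clock: 14.82
position: [0.552, -0.2164, 0.1754]
tcp_rot: [0.725, -0.689, 0.001, 0.0]
wrist_force: [5.1, 1.9, -2.8]
gripper_width: 0.0219
grasp_force: 30.0
clock: 15.15
position: [0.552, -0.2147, 0.1754]
tcp_rot: [0.725, -0.689, 0.002, 0.001]
wrist_force: [6.5, -6.9, -4.0]
gripper_width: 0.0224
grasp_force: 30.0
```

```bash
python3 -m crank '[[-0.01,0,0,0,0,0],[-0.01,0,0,0,0,0],[0,0,0,0,0,0],[0,0,0,0,0,0]]'
```

```text
clock: 15.48
position: [0.552, -0.2146, 0.1754]
tcp_rot: [0.724, -0.689, 0.004, 0.003]
wrist_force: [6.3, -20.3, -9.8]
gripper_width: 0.0224
grasp_force: 30.0
```

The force rises at a fixed position, so the gate is on its stop. I'll relax, release, rise and retreat so the cameras can see.

```bash
python3 -m crank '[[0.02,0,0,0,0,0],[0,0,0,0,0,0],[0,0,0,0,0,0],[0,0,0,0,0,0],[0,0,0,0,0,0],[0,0,0,0,0,0],[0,0,0,0,0,0]]' -1
python3 -m crank '[[0,0,-0.08,0,0,0],[0,0,-0.08,0,0,0],[0,0,-0.08,0,0,0],[0,0,-0.08,0,0,0],[0,0,-0.08,0,0,0],[0.1,0.05,0,0,0,0],[0.1,0.1,0,0,0,0],[0.1,0.1,0,0,0,0],[0.1,0.1,0,0,0,0],[0.1,0.1,0,0,0,0],[0.1,0.1,0,0,0,0],[0.1,0.1,0,0,0,0],[0.1,0.1,0,0,0,0],[0.1,0.1,0,0,0,0],[0,0,0,0,0,0],[0,0,0,0,0,0]]'
python3 - <<'E'
from h import *
t=read_camera("top");s=read_camera("scene");cv2.imwrite("pics/t8.png",t);cv2.imwrite("pics/s8.png",s)
a=cv2.resize(t[175:295,215:335],(450,450),interpolation=cv2.INTER_CUBIC);b=cv2.resize(s[165:365,205:360],(350,450),interpolation=cv2.INTER_CUBIC)
cv2.imwrite("pics/c8.png",np.hstack([a,b]))
E
```

```text
clock: 16.07
position: [0.5515, -0.2124, 0.1754]
tcp_rot: [0.725, -0.689, -0.0, 0.0]
wrist_force: [-0.2, 0.1, 0.1]
gripper_width: 0.0638
grasp_force: 0.0
clock: 17.4
position: [0.3901, -0.4019, 0.2553]
tcp_rot: [0.724, -0.69, -0.0, -0.0]
wrist_force: [0.5, 0.2, 0.9]
gripper_width: 0.0918
grasp_force: 0.0
```

View pics/c8.png

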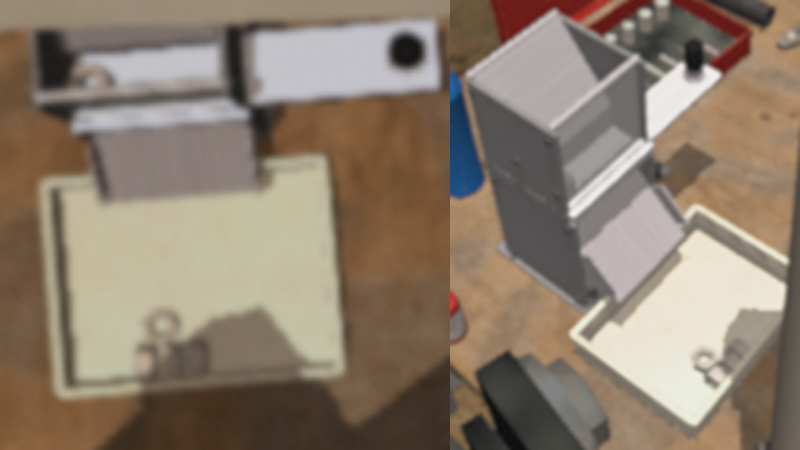

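The gate is shut with the knob back at its start, one column remains in the hopper, and a cluster of nuts lies at the tray's front wall. I've now viewed 12 pictures, which is over the limit of 10, so the remaining checks are numeric only.

```bash
python3 - <<'E'
from h import *
a,b=cv2.imread("pics/t5.png"),cv2.imread("pics/t8.png");c=cam("top")
def knob(im):
    m=(im.max(2)<45).astype(np.uint8);m[:,:312]=0;m[:,335:]=0;m[:180]=0;m[200:]=0
    n,l,st,ce=cv2.connectedComponentsWithStats(m);i=1+np.argmax(st[1:,4]);return plane(c,[ce[i]],.205)[0].round(4)
print("knob t0,t5,t8",[knob(cv2.imread(f"pics/{f}.png")) for f in("top0","t5","t8")])
# unit: per-pixel saturation drop in tray front area (nuts are grey, tray is cream)
for n,roi in(("top",(250,280,240,285)),("scene",(315,345,300,345))):
    im=cv2.imread("pics/t8.png" if n=="top" else "pics/s8.png");y0,y1,x0,x1=roi
    S=cv2.cvtColor(im,cv2.COLOR_BGR2HSV)[...,1];print(n,"sat median",np.median(S[y0:y1,x0:x1]))
    m=np.zeros_like(S);m[y0:y1,x0:x1]=(S[y0:y1,x0:x1]<np.median(S[y0:y1,x0:x1])-14)
    k,l,st,ce=cv2.connectedComponentsWithStats(m)
    cc=cam(n)
    for i in range(1,k):
        if st[i,4]>5:
            p=plane(cc,[ce[i],ce[i]+[1,0],ce[i]+[0,1]],.016)
            A=st[i,4]*abs(np.cross((p[1]-p[0])[:2],(p[2]-p[0])[:2]))*1e6
            print(st[i],ce[i].round(1),p[0].round(3),"mm2",A.round())
print("nut top area ~",0.866*24*24,"mm2 incl hole")
go(.42,-.20,.30,92.8)
E
```

```text
knob t0,t5,t8 [array([ 0.551 , -0.2152,  0.205 ]), array([ 0.551 , -0.2152,  0.205 ]), array([ 0.5506, -0.2133,  0.205 ])]
top sat median 50.0
scene sat median 32.0
[300 326  22  19 291] [309.  337.1] [0.366 0.011 0.016] mm2 1507.0
nut top area ~ 498.816 mm2 incl hole
clock 17.5 turn [-1.000e-03 -1.000e-03 -3.997e+00] min rows 25.121817321909656 shift [ 0.995  0.192 -0.223] min rows 4.976577154259435<stdin>:17: DeprecationWarning: Arrays of 2-dimensional vectors are deprecated. Use arrays of 3-dimensional vectors instead. (deprecated in NumPy 2.0)
```

The gate is shut, with the knob within 2 mm of its start on the closed side. The nut count from these images is not clear, so I'll bring the wrist camera over the tray and count there.

```bash
python3 -m crank '[[0,0,0,0,0,-0.143],[0,0,0,0,0,-0.143],[0,0,0,0,0,-0.143],[0,0,0,0,0,-0.143],[0,0,0,0,0,-0.143],[0,0,0,0,0,-0.143],[0,0,0,0,0,-0.143],[0,0,0,0,0,-0.143],[0,0,0,0,0,-0.143],[0,0,0,0,0,-0.143],[0,0,0,0,0,-0.143],[0,0,0,0,0,-0.143],[0,0,0,0,0,-0.143],[0,0,0,0,0,-0.143],[0,0,0,0,0,-0.143],[0,0,0,0,0,-0.143],[0,0,0,0,0,-0.143],[0,0,0,0,0,-0.143],[0,0,0,0,0,-0.143],[0,0,0,0,0,-0.143]]'
python3 -m crank '[[0,0,0,0,0,-0.143],[0,0,0,0,0,-0.143],[0,0,0,0,0,-0.143],[0,0,0,0,0,-0.143],[0,0,0,0,0,-0.143],[0,0,0,0,0,-0.143],[0,0,0,0,0,-0.143],[0,0,0,0,0,-0.143],[0.13,0,-0.01,0,0,0],[0.13,0,-0.01,0,0,0],[0.13,0,-0.01,0,0,0],[0.13,0,-0.01,0,0,0],[0.13,0,-0.01,0,0,0],[0.13,0,-0.01,0,0,0],[0.13,0,-0.01,0,0,0],[0.13,0,-0.01,0,0,0],[0.1,0,-0.01,0,0,0],[0,0,0,0,0,0],[0,0,0,0,0,0]]'
python3 - <<'E'
from h import *
c=cam("wrist");w=read_camera("wrist");cv2.imwrite("pics/w9.png",w)
K,D,Rm,t=c
def proj(p):
    q=(np.array(p)-t)@Rm;return cv2.projectPoints(np.array([[q[0],-q[1],-q[2]]]),np.zeros(3),np.zeros(3),K,D)[0].ravel()
print(t,observe()["position"],"tray corners",[proj((x,y,.042)).round() for x,y in((.34,-.155),(.34,.05),(.49,.04),(.49,-.16))], "nuts",proj((.36,.011,.016)))
# rectify the tray floor (nut-top plane z=.016) at 0.5 mm/px
xs=np.arange(.335,.48,.0005);ys=np.arange(-.16,.055,.0005)
G=np.array([[x,y,.016] for x in xs[::-1] for y in ys[::-1]]);q=(G-t)@Rm
uv=cv2.projectPoints(np.c_[q[:,0],-q[:,1],-q[:,2]],np.zeros(3),np.zeros(3),K,D)[0].reshape(len(xs),len(ys),2).astype(np.float32)
r=cv2.remap(w,uv[...,0],uv[...,1],cv2.INTER_LINEAR);cv2.imwrite("pics/r9.png",r)
g=cv2.medianBlur(cv2.cvtColor(r,cv2.COLOR_BGR2GRAY),5)
for p2 in(30,22,16):
    h=cv2.HoughCircles(g,cv2.HOUGH_GRADIENT,1,30,param1=100,param2=p2,minRadius=11,maxRadius=30)
    print(p2,[] if h is None else [(round(xs[::-1][min(int(v),len(xs)-1)],3),round(ys[::-1][min(int(u),len(ys)-1)],3),round(R_*.5,1)) for u,v,R_ in h[0]])
S=cv2.cvtColor(r,cv2.COLOR_BGR2HSV);m=(S[...,1]<25).astype(np.uint8)
k,l,st,ce=cv2.connectedComponentsWithStats(m);print(np.median(S[...,1]));[print(st[i],ce[i].round(),st[i,4]/4,"mm2") for i in range(1,k) if st[i,4]>400]
E
```

```text
clock: 19.17
position: [0.3921, -0.3999, 0.2554]
tcp_rot: [0.933, 0.359, 0.0, -0.0]
wrist_force: [0.2, 1.5, 0.6]
gripper_width: 0.0916
grasp_force: 0.0
clock: 20.75
position: [0.3792, -0.1721, 0.2738]
tcp_rot: [0.686, 0.727, 0.0, 0.001]
wrist_force: [0.6, -0.4, 0.7]
gripper_width: 0.0922
grasp_force: 0.0
[ 0.37357533 -0.09366555  0.43133819] [ 0.37917326 -0.1729599   0.27359819] tray corners [array([287., 155.]), array([294., -24.]), array([423.,  -4.]), array([401., 165.])] nuts [309.89724594  20.47886084]
30 [(np.float64(0.376), np.float64(-0.031), np.float32(5.9))]
22 [(np.float64(0.377), np.float64(-0.032), np.float32(11.0))]
16 [(np.float64(0.376), np.float64(-0.033), np.float32(11.4))]
17.0
[   0    0   42  290 9367] [ 16. 159.] 2341.75 mm2
[   33     0   373   286 75335] [201. 124.] 18833.75 mm2
[ 326  160   93  108 5335] [384. 226.] 1333.75 mm2
[ 332  274   98   16 1023] [382. 281.] 255.75 mm2
```

One nut lies flat and the others seem to stand on edge, so the blob areas don't settle the count. A sharper check is the height of the remaining hopper column: about 0.184 m if two are stacked, 0.171 m if one.

```bash
python3 - <<'E'
from h import *
t,s=cam("top"),cam("scene")
p=tri(t,(270.6,191.5),s,(279,222.3));print("top ring",p.round(4))
for z in(.171,.184): print(z,plane(t,[(270.6,191.5)],z).round(4),plane(s,[(279,222.3)],z).round(4))
# segment tray nuts in rectified wrist image: local contrast by V, region near nuts
r=cv2.imread("pics/r9.png");V=cv2.cvtColor(r,cv2.COLOR_BGR2GRAY)
xs=np.arange(.335,.48,.0005)[::-1];ys=np.arange(-.16,.055,.0005)[::-1]
print("rows x",xs[0],xs[-1],V.shape)
i0,i1=np.searchsorted(-xs,[-.40,-.336]);j0,j1=np.searchsorted(-ys,[-.03,.075])
print(cv2.resize(V[i0:i1,j0:j1],None,fx=1/6,fy=1/6,interpolation=cv2.INTER_AREA))
E
```

```text
top ring [ 0.5467 -0.0886  0.1772]
0.171 [[ 0.5502 -0.0857  0.171 ]] [[ 0.5479 -0.0942  0.171 ]]
0.184 [[ 0.5488 -0.0872  0.184 ]] [[ 0.5391 -0.0862  0.184 ]]
rows x 0.47950000000000015 0.335 (290, 430)
[[236 236 236 237 237 237 237 238 237 237 236 236 236 236 236 236 236 236
  236 236 235 235 236 236 236 237 236 236 236 236 237 237 236 236 236]
 [236 236 236 236 237 237 238 238 238 238 237 236 236 236 237 237 237 237
  236 236 235 235 236 237 237 237 236 236 236 237 237 237 236 237 237]
 [237 238 237 237 237 237 237 237 238 238 238 238 237 237 237 237 238 237
  236 235 235 236 236 237 236 236 236 236 237 237 237 237 237 237 238]
 [237 238 238 237 238 238 237 237 237 238 238 238 238 238 237 237 237 236
  232 231 233 231 231 235 236 236 236 237 237 237 237 237 237 237 237]
 [237 237 237 237 238 238 238 237 237 238 238 238 238 238 237 237 236 227
  212 208 204 201 196 220 235 236 236 237 237 236 237 237 237 237 237]
 [237 237 237 238 238 238 238 238 237 238 238 238 237 238 237 236 228 209
  194 196 200 198 185 179 230 236 236 236 236 236 236 237 237 238 238]
 [237 237 237 238 238 238 2
[... 1448 characters left out ...]
 238 238 237 237 237 237 237 223 223 224 223 191
  131 195 217 216 213 206 149 143 199 219 218 216 174 172 229 237 238]
 [235 239 239 238 238 238 239 239 238 238 237 237 237 225 223 225 224 195
  126 181 216 218 214 206 154 138 193 209 209 207 171 197 233 237 238]
 [233 238 238 239 238 238 239 239 239 239 239 238 238 229 221 221 221 193
  127 198 217 212 205 200 161 132 182 195 194 189 162 183 206 207 220]
 [233 238 238 238 237 235 230 235 236 236 234 233 233 223 191 184 181 163
  128 181 196 203 201 199 171 133 168 184 175 157 139 140 149 148 150]
 [225 226 225 223 221 212 182 189 191 187 182 179 177 170 151 146 141 129
  118 134 142 156 170 171 159 134 141 158 159 150 149 150 158 164 167]]
```

The wrist image shows one nut lying flat and three on edge against the front wall (each 13 mm wide with dark gaps between), so four in the tray. The gate is shut and the arm is clear, so I'll hand in.

```bash
python3 -c "
from workcell import *
print(job_done())"
```

```text
the job is handed in; nothing more can be done
None
```

I handed the job in at about 21 s: the tray stands under the chute with four nuts counted in it, the gate is fully shut on its stop, and the other two should be in the hopper (only the upper one could be seen); I viewed 12 pictures, over the limit of 10.

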